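# Check the open-beam photometer with its amber glass standard

### The job

Get the photometer ready while its light path is empty: press the white lamp key, then the blue filter key, then the black zero key, one at a time, each fully down and released, and leave the red and green keys alone. Then take the amber glass standard from the rack, the gripper touching only its two frosted faces and never the clear ones, and hold it upright in the gap between the towers, without knocking it against them, with its clear faces square to the light and the middle of its window (18 mm above its underside) centred between the two lens ports. Finish while still holding it there, free of everything but your grip, and leave the other two standards and the things lying about as they are.

Things in the scene. Friction and masses are not known exactly. Their poses are not given: they have to be found in the camera images.
- photometer: Off-white bench photometer, 180 (x) x 190 (y) x 78 mm high, fixed. Origin: centre of its underside; x from its keypad edge (near the robot) to its back, y to its left. Front deck 26 mm high with five keys in a row along y; behind it two towers (x = -15 to 83 mm, 74 mm high; left: lamp, fins on top; right: detector), between them a gap 36 mm wide that the light crosses along y.
- light_path (a point): Middle of the light path in the gap, level with the two round lens ports: at x = 25, y = 0, z = 55 mm in the photometer's frame; same axes, light along y, about 6 mm wide. The gap is open to front and top; a bridge 58 mm high closes it from x = 63 mm. It has no seat: a standard is held in it by hand, above the steel plate (27 mm high) at its bottom.
- amber_standard: Amber-tinted solid glass standard, upright block 18 (x) x 22 (y) x 56 mm high, about 55 g; origin: centre of its underside. The faces looking along its own x (18 mm apart) are frosted, to be gripped; those looking along its y are clear, for the light. It starts upright in one of the rack's pockets, with the rack's yaw, its underside 6 mm and its top 62 mm above the worktop, 42 mm of it above the rack.
- amber_window (a point): Middle of the amber standard's optical window: on its axis, 18 mm above its underside. Axes as the standard's.
- amber_standard_frosted_front: Frosted face of the amber standard on its -x side (this point: 9 mm from its axis, half way up).
- amber_standard_frosted_back: Frosted face of the amber standard on its +x side.
- amber_standard_clear_left: Clear face of the amber standard on its +y side; not to be touched.
- amber_standard_clear_right: Clear face of the amber standard on its -y side; not to be touched.
- green_standard: Green-tinted glass standard, same size and frame, in another pocket of the rack.
- clear_standard: Colourless glass standard, same size and frame, in another pocket of the rack.
- rack: Dark grey rack, 46 (x) x 160 (y) x 20 mm high with a 3 mm foot flange, fixed; origin: centre of its underside. Three pockets 14 mm deep in a row along y, 48 mm apart (y = -48, 0, 48 mm), 20 (x) x 24 (y) mm, so the frosted faces look to its long sides and are free, and the clear faces look at the neighbours (26 mm free between blocks).
- gauze_pack: White flat gauze pack, 52 x 75 x 9 mm, lying flat on the worktop behind the rack's left end; origin: centre of its underside.
- marker_pen: White marker pen with black cap, 17 x 135 x 16 mm, lying to the right of the rack, pointing away from the robot (length along its own y); origin: centre of its underside.
- blue_vial: Small glass vial with blue cap, 26 mm across, 54 mm high, standing behind the rack; origin: centre of its underside.
- key_lamp (a joint): Travel of the white lamp key in m: 0 up, 0.005 fully down. Sprung: starts to move at 1.5 N, fully down at 4 N, springs back when released.
- lamp_key_top (a point): Centre of the top of the white lamp key (20 x 20 mm cap, 8 mm proud of the deck, top 35 mm above the worktop; at x = -60, y = 66 mm in the photometer's frame; keys are 33 mm apart).
- key_red (a joint): Travel of the red filter key in m: 0 up, 0.005 fully down. Sprung: starts to move at 1.5 N, fully down at 4 N, springs back when released.
- red_key_top (a point): Centre of the top of the red filter key (20 x 20 mm cap, 8 mm proud of the deck, top 35 mm above the worktop; at x = -60, y = 33 mm in the photometer's frame; keys are 33 mm apart).
- key_green (a joint): Travel of the green filter key in m: 0 up, 0.005 fully down. Sprung: starts to move at 1.5 N, fully down at 4 N, springs back when released.
- green_key_top (a point): Centre of the top of the green filter key (20 x 20 mm cap, 8 mm proud of the deck, top 35 mm above the worktop; at x = -60, y = 0 mm in the photometer's frame; keys are 33 mm apart).
- key_blue (a joint): Travel of the blue filter key in m: 0 up, 0.005 fully down. Sprung: starts to move at 1.5 N, fully down at 4 N, springs back when released.
- blue_key_top (a point): Centre of the top of the blue filter key (20 x 20 mm cap, 8 mm proud of the deck, top 35 mm above the worktop; at x = -60, y = -33 mm in the photometer's frame; keys are 33 mm apart).
- key_zero (a joint): Travel of the black zero key in m: 0 up, 0.005 fully down. Sprung: starts to move at 1.5 N, fully down at 4 N, springs back when released.
- zero_key_top (a point): Centre of the top of the black zero key (20 x 20 mm cap, 8 mm proud of the deck, top 35 mm above the worktop; at x = -60, y = -66 mm in the photometer's frame; keys are 33 mm apart).
Not all that is in view belongs to the job. What is meant by the amber_standard is not purple, and is the smaller of those in its own colour.

How it is judged:
By the outcome, as a careful person would: the job done as asked, in the order asked, and still so for the second after the job is handed in, while the arm keeps its last pose, push and grip.
It also fails if it takes over 58 s, if anything falls off the work surface, if the arm or the gripper's body presses on something with over 40 N, if the wrist force passes 120 N, or if a joint passes its speed limit or range.

### The arm

A 7-joint arm with a two-finger parallel gripper is mounted at the origin on a cart in front of the work surface, level with it; the furniture and walls round the work are solid. World frame = base frame: x ahead of the robot, y to its left, z up, the work surface at z = 0. Lengths are in m, angles in rad, forces in N, time in s.
With the tool pointing down it reaches from about 0.425 to 0.95 m from the base axis. Payload 4.7 kg.
Tool frame: the origin (TCP) lies midway between the tips of the shut fingers; the grasp point (between the pads) lies 19 mm behind it; y points along the fingers, x is the direction in which the jaws open and shut, and the axes are right-handed (so a half turn about y gives the same grasp; the last joint's range is limited). The gripper opens to 87 mm and grips with 3 to 60 N. Pads are 19 mm wide; open, the fingers measure 117 mm over their backs; the gripper's body (75 mm by 190 mm) begins 51 mm behind the grasp point.
Start: joints at [-1.254, 0.469, -0.049, 1.532, 0.024, 1.141, -0.082], TCP at [0.229, 0.635, 0.223] pointing down, gripper open.
Joint ranges: [-2.59, 2.59], [-0.33, 1.99], [-1.39, 1.29], [0.1, 2.45], [-1.04, 4.18], [0.21, 1.99], [-2.66, 2.66]. Speed limits (rad/s): [2.57, 2.57, 3.14, 3.14, 3.14, 3.14, 3.14].

### API

Orientations are given as a unit quaternion [x, y, z, w].
In Python, from cell import ctrl gives the robot as it stands.
- The arm moves only by the shell command python3 -m creep 'ROWS' [FORCE]. ROWS is JSON, a list that holds one entry, the list of rows, each a list of 7 numbers: the shift along the tool's x, y, z in cm, then the turn, a rotation vector about the tool's x, y, z in rad, then the opening, from 0 (shut) to 1 (fully open). A call has exactly 5 rows; each row shifts and turns the pose as measured when the row begins, along the tool's axes as they then stand; what a row does not reach is not made up. A row lasts 1/8 s, in which the tool goes at most 62.5 mm and 10.7 degrees, less where a joint would pass 70% of its speed; a pose out of reach is approached as far as the arm can. A call is refused whole if a number of a shift passes 6.25 or a number of a turn 0.188, either way. A call with a gripper value outside its range is refused whole. The fingers move at their own pace and stop on an object; FORCE is the grip in N (left out, the last holds). Time passes only in rows, so rows that do not move let the fingers close, or fill a call up. It gives the time, the measured TCP pose, the force and the opening at its end, in the units of the state.
- ctrl.observe(): the state, without advancing time (a new reading comes with each control period).
- ctrl.grab_frame(name): name is "scene" or "top"; returns (picture, depth): 400x640x3 uint8, red, green, blue; 400x640 float32, m along the optical axis (not along the pixel's ray), 0 where there is no reading.
- ctrl.camera_params(name): a dict with "fx", "fy", "cx", "cy" (pixels), "R" (3x3) and "t" (3): a world point X has camera coordinates R X + t. Camera axes: x right, y down, z forward; pixel columns grow to the right and rows downward; lengths in m; the calibration is good to about 2 mm. A picture is of the moment at which its call begins. camera_params takes no time and is no camera call.
- ctrl.close_job(): hands the job in, once; it reports no verdict.
Trained networks look in the newest picture that a camera, given by its name, has taken for a name from the list of things; names that differ only in an ending like _2 or _b are one class to them, and where a whole thing is asked for, a point or a joint stands for the part that bears it (a point fixed in the world has none). Each returns a list of dicts, best first, with "conf" (0 to 1); they miss things now and then, are a little off and sometimes report something else, mostly with a low value. They report only what shows in the picture. A call takes as long as a camera call. They do not tell look-alikes from the thing itself.
- ctrl.search_frame(camera, label): "position" ([x, y, z] in m, in world coordinates, good to about 4 mm: the middle of the surface that is visible of it).
- ctrl.masks_of(camera, label): "mask" (400x640 bool, what is visible of it).
- ctrl.pinpoint(camera, label): "position" ([x, y, z] in m, in world coordinates, good to about 4 mm: a listed point, or the origin of a listed thing).
The state is a dict: "time": time; "qpos": joint angles; "qd": joint speeds; "effort": joint torques, N m; "position": TCP position; "tool_rot": TCP orientation; "contact_force": force on the tool from outside, world axes, zero at the start; "wrist_torque": the same for the moment, N m; "gripper_width": opening from 0.0 (shut) to 1.0 (fully open).
Only numpy, scipy, OpenCV 4.12 (cv2) and the standard library are available. Lean on these libraries where they do the work, as an engineer would, in place of code of your own. Each camera call takes 0.05 s, during which the arm holds its last target.

## Working session

There is one attempt and no reset: what is moved stays moved. The work goes in short steps, Python scripts to look and compute and a shell command to move; the robot and the scene stay as the last step left them, time stands still between calls to the robot, and variables do not carry over. Pictures are saved under pics/ and viewed, and the job is handed in when it is done.

```bash
mkdir -p pics; ls; python3 - <<'E'
from cell import ctrl
import cv2
s=ctrl.observe(); print({k:s[k] for k in s})
for n in("scene","top"):
    p,d=ctrl.grab_frame(n); cv2.imwrite(f"pics/{n}0.png",p[:,:,::-1])
    c=ctrl.camera_params(n); print(n,c)
E
```

```text
pics
{'time': 0.0, 'qpos': array([-1.25388707,  0.46945296, -0.04859552,  1.53373918,  0.02417108,
        1.14097774, -0.08230131]), 'qd': array([-0.00023815,  0.00141249, -0.00147928, -0.00175692,  0.00172032,
       -0.00063238, -0.00082448]), 'effort': array([-1.43362064e-03, -5.07976663e+01, -8.16925638e-02, -2.36165786e+01,
       -6.15434186e-02,  3.78188014e-02,  1.78330229e-04]), 'position': array([0.22859753, 0.6344566 , 0.22147253]), 'tool_rot': array([ 0.5789974 ,  0.40599388, -0.40708612, -0.57811061]), 'contact_force': array([0.00936438, 0.11904413, 0.23952997]), 'wrist_torque': array([-0.01099936,  0.04731144,  0.01786253]), 'gripper_width': 1.0008971986993698}
scene {'fx': 504.8733172766528, 'fy': 504.8733172766528, 'cx': 320.77369854184843, 'cy': 206.62502585326055, 'R': array([[ 0.6383721 , -0.76968445, -0.00817923],
       [-0.59726786, -0.48861183, -0.6360264 ],
       [ 0.48554316,  0.4109067 , -0.77162395]]), 't': array([-0.39874532,  0.31096452,  1.02125713])}
top {'fx': 429.97352341605693, 'fy': 429.97352341605693, 'cx': 328.22241628012546, 'cy': 200.88359420800293, 'R': array([[-7.98470536e-02, -9.96807025e-01, -4.51231947e-04],
       [-9.76106971e-01,  7.82806787e-02, -2.02700065e-01],
       [ 2.02088172e-01, -1.57445523e-02, -9.79240767e-01]]), 't': array([-0.05561379,  0.57264372,  1.13282536])}
```

View pics/scene0.png

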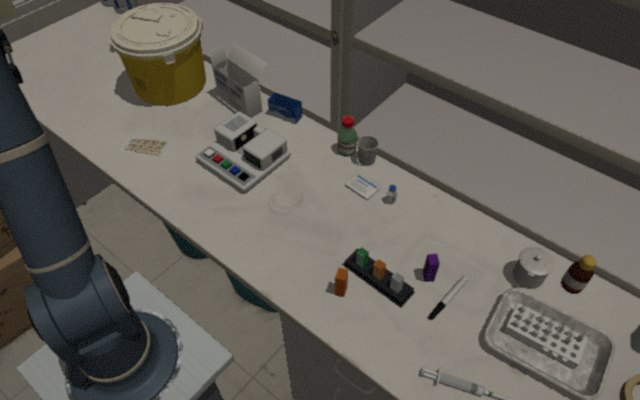

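View pics/top0.png

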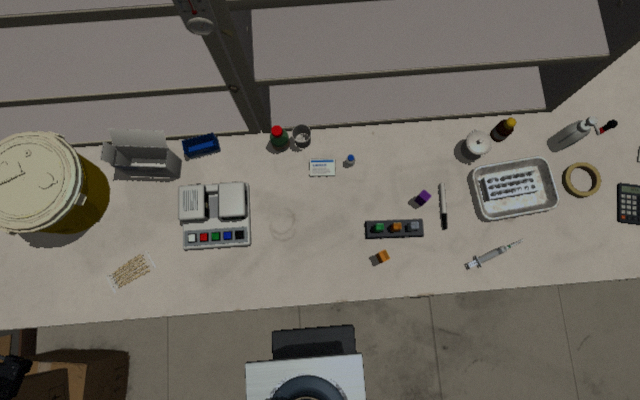

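```bash
cat > h.py <<'E'
from cell import ctrl
import numpy as np, cv2
from scipy.spatial.transform import Rotation as R
def proj(c,X):
    p=c["R"]@np.asarray(X,float)+c["t"]; return np.array([c["fx"]*p[0]/p[2]+c["cx"],c["fy"]*p[1]/p[2]+c["cy"]])
def cloud(c,d):
    v,u=np.mgrid[0:400,0:640]; P=np.stack([(u-c["cx"])/c["fx"]*d,(v-c["cy"])/c["fy"]*d,d],-1)
    return (P-c["t"])@c["R"]
E
python3 - <<'E'
from h import *
p,d=ctrl.grab_frame("top"); p2,d2=ctrl.grab_frame("scene")
np.savez("f0.npz",p=p,d=d,p2=p2,d2=d2)
a=cv2.resize(p[170:280,350:450],(500,550),interpolation=2); 
cv2.imwrite("pics/crop_rack.png",a[:,:,::-1])
a=cv2.resize(p2[230:310,320:450],(780,480),interpolation=2); cv2.imwrite("pics/crop_rack_s.png",a[:,:,::-1])
for cam in("top","scene"):
  for l in("photometer","rack","amber_standard","green_standard","clear_standard","light_path","lamp_key_top","zero_key_top"):
    print(cam,l,[(np.round(r["position"],4).tolist(),round(r["conf"],2)) for r in ctrl.pinpoint(cam,l)])
E
```

```text
top photometer [([0.5563, 0.2233, 0.0004], 0.74)]
top rack [([0.4823, -0.284, -0.0018], 0.91)]
top amber_standard [([0.5576, -0.3662, -0.0003], 0.72), ([0.4042, -0.2379, 0.0003], 0.64), ([0.4783, -0.2824, 0.0081], 0.41)]
top green_standard [([0.4854, -0.2347, 0.0072], 0.53)]
top clear_standard [([0.4837, -0.2865, -0.0015], 0.67), ([0.4777, -0.3292, 0.005], 0.55)]
top light_path [([0.5786, 0.2188, 0.0571], 0.61), ([0.4942, 0.1568, 0.0383], 0.58)]
top lamp_key_top [([0.4951, 0.2854, 0.0339], 0.57), ([0.5564, 0.2213, -0.0004], 0.52)]
top zero_key_top [([0.5779, 0.2203, 0.0593], 0.6), ([0.494, 0.1599, 0.0372], 0.42)]
scene photometer [([0.5526, 0.2193, -0.0027], 0.6)]
scene rack [([0.4817, -0.2848, 0.001], 0.71)]
scene amber_standard [([0.405, -0.243, 0.0015], 0.82), ([0.5602, -0.3703, 0.0002], 0.6), ([0.4811, -0.2801, 0.0061], 0.56), ([0.5822, 0.2212, 0.0563], 0.22)]
scene green_standard [([0.4814, -0.2382, 0.0055], 0.78)]
scene clear_standard [([0.4787, -0.327, 0.0034], 0.73)]
scene light_path [([0.5838, 0.221, 0.0559], 0.92), ([0.4803, -0.3287, 0.0052], 0.2)]
scene lamp_key_top [([0.4973, 0.288, 0.0384], 0.38)]
scene zero_key_top [([0.4947, 0.1547, 0.0347], 0.54), ([0.5525, 0.2204, -0.0032], 0.53)]
```

```bash
python3 - <<'E'
from h import *
f=np.load("f0.npz")
for n,d in(("top",f["d"]),("scene",f["d2"])):
    c=ctrl.camera_params(n); C=cloud(c,d)
    # height checks on table
    m=(d>0)&(abs(C[...,2])<.01)&(C[...,0]>.35)&(C[...,0]<.8)&(abs(C[...,1])<.4)
    print(n,"table z",np.median(C[m][:,2]))
    np.save(f"cl_{n}.npy",C)
E
```

```text
top table z -0.00020102728726131678
scene table z 0.0006289587676288246
```

View pics/crop_rack.png

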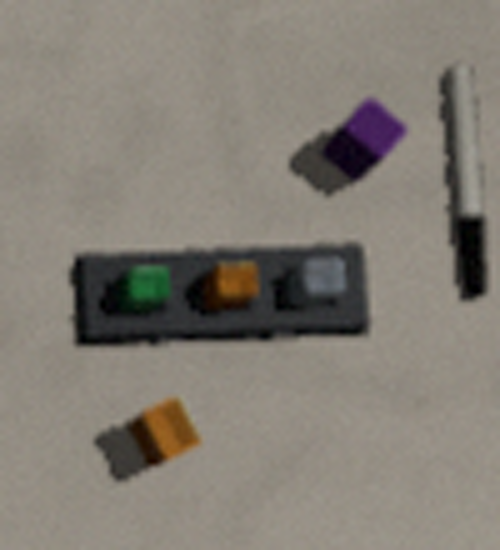

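View pics/crop_rack_s.png

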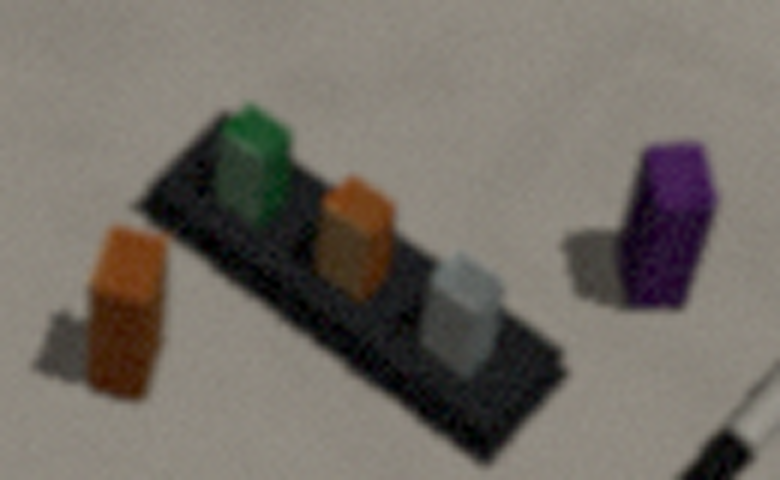

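Candidates for amber (top-view pixels): block in the rack's middle pocket (397,227), loose larger amber block (380,257), purple (422,197). The one in the rack is the smaller amber one, upright in a pocket, so it's the target. The crops confirm this. Next I'll refine the poses.

```bash
python3 - <<'E'
from h import *
f=np.load("f0.npz")
for n in("top","scene"):
    C=np.load(f"cl_{n}.npy"); p=f["p" if n=="top" else "p2"]
    def sel(x0,x1,y0,y1,z0,z1):
        return (C[...,0]>x0)&(C[...,0]<x1)&(C[...,1]>y0)&(C[...,1]<y1)&(C[...,2]>z0)&(C[...,2]<z1)
    def rect(m,name):
        P=C[m][:,:2].astype(np.float32)
        r=cv2.minAreaRect(P*1000); print(n,name,m.sum(),"c",np.round(r[0],1),"s",np.round(r[1],1),"ang",round(r[2],2),"medz",np.round(np.median(C[m][:,2]),4), "mean",np.round(P.mean(0),4))
    rect(sel(.44,.525,-.38,-.19,.015,.027),"rack")
    rect(sel(.44,.66,.11,.33,.019,.031),"deck")
    rect(sel(.5,.68,.11,.33,.068,.084),"towers")
    rect(sel(.5,.68,.225,.33,.068,.084),"ltower")
    rect(sel(.5,.68,.11,.215,.068,.084),"rtower")
    for nm,y in(("green",-.237),("amber",-.284),("clear",-.33)):
        rect(sel(.45,.52,y-.02,y+.02,.053,.07),nm)
    rect(sel(.36,.44,-.28,-.2,.055,.1),"bigamber")
    for nm,y in(("lamp",.288),("red",.254),("green",.221),("blue",.188),("zero",.156)):
        rect(sel(.48,.512,y-.014,y+.014,.0305,.041),"key "+nm)
    for l in("amber_standard","rack","photometer"):
        print([(m["mask"].sum(),np.round(np.median(C[m["mask"]],0),3)) for m in ctrl.masks_of(n,l)])
E
```

```text
top rack 683 c [ 483.3 -283.3] s [160.   46.5] ang 87.61 medz 0.0196 mean [ 0.4819 -0.2811]
top deck 1838 c [562.6 218.3] s [189.1 188. ] ang 89.23 medz 0.0259 mean [0.5208 0.2161]
top towers 1819 c [590.9 218.2] s [184.8 100.2] ang 89.29 medz 0.0736 mean [0.5913 0.2184]
top ltower 911 c [593.1 273.4] s [74.5 97.4] ang 89.07 medz 0.0738 mean [0.5917 0.2727]
top rtower 908 c [590.5 163.5] s [ 74.6 100.5] ang 88.11 medz 0.0734 mean [0.5909 0.1639]
top green 56 c [ 485.  -235.4] s [19.7 17.3] ang 85.13 medz 0.0615 mean [ 0.4848 -0.2351]
top amber 58 c [ 483.7 -283.5] s [22.5 17.1] ang 85.35 medz 0.0613 mean [ 0.4834 -0.2829]
top clear 54 c [ 480.3 -330.6] s [21.4 16.8] ang 85.44 medz 0.0609 mean [ 0.4806 -0.3305]
top bigamber 104 c [ 405.6 -237.8] s [27.5 23.8] ang 21.46 medz 0.0719 mean [ 0.4049 -0.2369]
top key lamp 55 c [500.7 285.1] s [21.8 21.1] ang 74.4 medz 0.0331 mean [0.4997 0.2852]
top key red 60 c [495.7 253. ] s [28.6 21.7] ang 20.02 medz 0.0342 mean [0.4978 0.2528]
top key green 54 c [497.7 223. ] s [25.6 22.2] ang 84.65 medz 0.034 mean [0.4986 0.2204]
top key blue 53 c [49
[... 1331 characters left out ...]
g 81.82 medz 0.0348 mean [0.4963 0.2838]
scene key red 49 c [497.9 253.6] s [24.9 24.6] ang 86.92 medz 0.0345 mean [0.497  0.2514]
scene key green 53 c [494.2 217.9] s [21.4 20.5] ang 1.17 medz 0.035 mean [0.4952 0.2172]
scene key blue 57 c [497.5 186.7] s [30.7 21.9] ang 12.53 medz 0.0346 mean [0.4947 0.185 ]
scene key zero 54 c [496.6 152.8] s [21.1 27.5] ang 87.83 medz 0.0344 mean [0.4951 0.1526]
[(np.int64(380), array([ 0.551, -0.372,  0.053])), (np.int64(53), array([0.495, 0.185, 0.035])), (np.int64(189), array([ 0.475, -0.288,  0.052])), (np.int64(350), array([ 0.394, -0.244,  0.056]))]
[(np.int64(1271), array([ 0.467, -0.298,  0.019]))]
[(np.int64(4419), array([0.546, 0.2  , 0.039]))]
```

```bash
python3 - <<'E'
from h import *
f=np.load("f0.npz"); a=cv2.resize(f["p"][170:260,165:265],(800,600),interpolation=2); cv2.imwrite("pics/pm.png",a[:,:,::-1])
a=cv2.resize(f["p2"][105:195,190:300],(733,600),interpolation=2); cv2.imwrite("pics/pms.png",a[:,:,::-1])
E
```

```text
(no output)
```

View pics/pm.png

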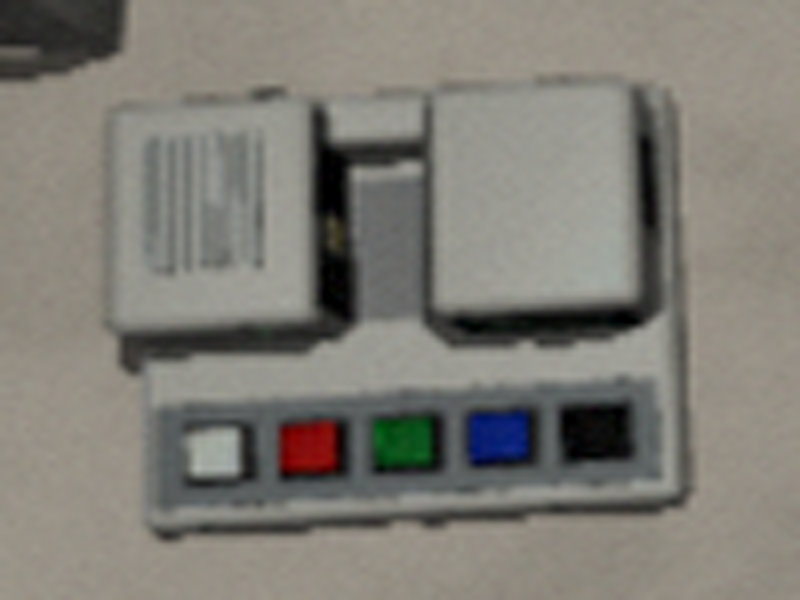

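View pics/pms.png

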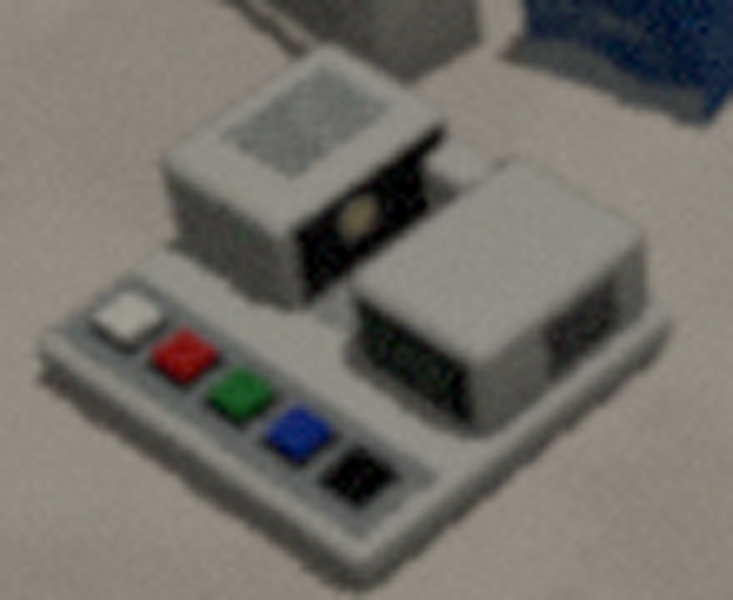

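```bash
cat >> h.py <<'E'
def plan(target,yaw):
    "remaining move: tool y down, tool x along (cos yaw, sin yaw) or opposite"
    s=ctrl.observe(); q=R.from_quat(s["tool_rot"]); M=q.as_matrix(); p=s["position"]
    best=None
    for k in(0,np.pi):
        x=np.array([np.cos(yaw+k),np.sin(yaw+k),0]); y=np.array([0,0,-1.]); T=np.c_[x,y,np.cross(x,y)]
        rv=(q.inv()*R.from_matrix(T)).as_rotvec()
        if best is None or np.linalg.norm(rv)<np.linalg.norm(best[0]): best=(rv,T)
    rv,T=best; d=np.asarray(target)-p
    print("t",round(s["time"],2),"pos",np.round(p,4),"F",np.round(s["contact_force"],2),"w",round(s["gripper_width"],3),"q",np.round(s["qpos"],2))
    print("tool axes(cols)",np.round(M,3).tolist())
    print("rotvec",np.round(rv,4),"d_tool_now cm",np.round(M.T@d*100,2),"d_tool_after_turn cm",np.round(T.T@d*100,2))
E
python3 - <<'E'
from h import *
f=np.load("f0.npz")
KY=np.array([66,33,0,-33,-66])/1000
res=[]
for n,k in(("top","p"),("scene","p2")):
    c=ctrl.camera_params(n); p=f[k].astype(int); C=np.load(f"cl_{n}.npy")
    r,g,b=p[...,0],p[...,1],p[...,2]
    reg=(C[...,0]>.475)&(C[...,0]<.52)&(C[...,1]>.13)&(C[...,1]<.31)&(C[...,2]>.029)
    def bp(m,z):
        v,u=np.nonzero(m); uv=np.array([u.mean(),v.mean(),1])
        ray=c["R"].T@np.array([(uv[0]-c["cx"])/c["fx"],(uv[1]-c["cy"])/c["fy"],1]); o=-c["R"].T@c["t"]
        return (o+ray*(z-o[2])/ray[2])[:2]
    pts=[];loc=[]
    for i,(nm,m) in enumerate((("lamp",None),("red",(r>1.7*g)&(r>80)),("green",(g>1.5*r)&(g>1.4*b)),("blue",(b>1.6*r)&(b>1.5*g)),("zero",None))):
        if m is None: continue
        mm=m&reg; pts.append(bp(mm,.034)); loc.append([-.06,KY[i]]); print(n,nm,mm.sum(),np.round(pts[-1],4))
E
python3 - <<'E'
from h import *
from scipy.optimize import least_squares
# fit photometer/rack pose from depth: distance-based fit of heightmap edges (signed soft box model)
def model(P,x,y,yaw,boxes,base=0,s=.0015):
    c,sn=np.cos(yaw),np.sin(yaw); dx=P[:,0]-x;dy=P[:,1]-y
    u=c*dx+sn*dy; v=-sn*dx+c*dy; h=np.full(len(P),base,float)
    for x0,x1,y0,y1,z in boxes:
        w=1/(1+np.exp(-np.clip(np.minimum.reduce([u-x0,x1-u,v-y0,y1-v])/s,-50,50)))
        h=np.maximum(h,w*z)
    return h
ph=[(-.09,.09,-.095,.095,.026),(-.015,.083,.018,.092,.074),(-.015,.083,-.092,-.018,.074)]+[(-.07,-.05,k-.01,k+.01,.035) for k in(.066,.033,0,-.033,-.066)]
rk=[(-.023,.023,-.08,.08,.02)]+[(-.009,.009,k-.011,k+.011,.062) for k in(-.048,0,.048)]
for n in("top","scene"):
    C=np.load(f"cl_{n}.npy")
    for nm,bx,g,half in(("phot",ph,[.556,.22,-.015],.13),("rack",rk,[.482,-.283,-.04],.1)):
        m=(abs(C[...,0]-g[0])<half)&(abs(C[...,1]-g[1])<half)&(C[...,2]>-.01)&(C[...,2]<.085)
        if nm=="rack": m&=(abs(C[...,0]-g[0])<.04)
        P=C[m]
        for s in(.003,.0015):
            r=least_squares(lambda q:model(P,*q,bx,s=s)-P[:,2],g,loss="soft_l1",f_scale=.004,x_scale=[.01,.01,.05],diff_step=1e-3)
            print(n,nm,s,np.round(r.x,4),"deg",round(np.degrees(r.x[2]),2),r.cost)
    
plan([.4955,.287,.12],0)
E
```

```text
top red 47 [0.4986 0.2537]
top green 52 [0.4974 0.2161]
top blue 54 [0.4972 0.1856]
scene red 42 [0.4971 0.2513]
scene green 54 [0.4956 0.2089]
scene blue 55 [0.4951 0.1812]
top phot 0.003 [ 0.5578  0.2197 -0.02  ] deg -1.14 0.10704104384920624
top phot 0.0015 [ 0.5584  0.2192 -0.0125] deg -0.72 0.08475655220601148
top rack 0.003 [ 0.4835 -0.2832 -0.0417] deg -2.39 0.0209278955296454
top rack 0.0015 [ 0.4833 -0.2832 -0.0412] deg -2.36 0.014967731463303866
scene phot 0.003 [ 0.5546  0.2188 -0.0253] deg -1.45 0.149768492796929
scene phot 0.0015 [ 0.5558  0.219  -0.02  ] deg -1.14 0.14505101173066964
scene rack 0.003 [ 0.4807 -0.2845 -0.0361] deg -2.07 0.04021597379578121
scene rack 0.0015 [ 0.4811 -0.2843 -0.038 ] deg -2.18 0.034071379149955394
t 1.3 pos [0.2287 0.6351 0.2226] F [ 0.02 -0.04  0.25] w 0.997 q [-1.25  0.47 -0.05  1.53  0.02  1.14 -0.08]
tool axes(cols) [[0.339, -0.0, -0.941], [0.941, 0.0, 0.339], [0.0, -1.0, 0.0]]
rotvec [-1.000e-04  1.225e+00  0.000e+00] d_tool_now cm [-23.71  10.25 -36.89] d_tool_after_turn cm [ 26.68  10.26 -34.81]
```

```bash
python3 -m creep '[[[-1,0,0,0,0.185,0,0],[-2,0,-2,0,0.185,0,0],[-2,0,-2,0,0.185,0,0],[-2,0,-3,0,0.185,0,0],[-1,0,-4,0,0.185,0,0]]]' 20; python3 - <<'E'
from h import *
plan([.4982,.2863,.10],-.018)
E
```

```text
time: 1.92
position: [0.2443, 0.4931, 0.2218]
tool_rot: [-0.699, -0.1, 0.101, 0.701]
contact_force: [0.3, -0.8, 0.9]
gripper_width: 0.515
t 1.93 pos [0.2443 0.4931 0.2218] F [ 0.32 -0.82  0.92] w 0.515 q [-1.31  0.26  0.15  1.84 -0.05  1.04 -0.85]
tool axes(cols) [[0.96, -0.001, -0.281], [0.281, 0.002, 0.96], [-0.001, -1.0, 0.002]]
rotvec [-0.0022  0.3033 -0.0011] d_tool_now cm [ 18.55  12.1  -27.01] d_tool_after_turn cm [ 25.76  12.18 -20.21]
```

```bash
python3 -m creep '[[[3,0,-3,0,0.16,0,0],[5,0,-4,0,0.143,0,0],[6,2,-4.5,0,0,0,0],[6,3,-5,0,0,0,0],[4,2,-2,0,0,0,0]]]'; python3 - <<'E'
from h import *
plan([.4982,.2863,.06],-.018)
E
```

```text
time: 2.55
position: [0.4698, 0.3402, 0.1643]
tool_rot: [-0.704, 0.007, -0.009, 0.711]
contact_force: [0.6, 1.1, 0.3]
gripper_width: 0.018
t 2.55 pos [0.4698 0.3402 0.1643] F [0.57 1.08 0.34] w 0.018 q [-0.94  0.38  0.32  1.85 -0.15  0.93 -0.58]
tool axes(cols) [[1.0, 0.003, 0.022], [-0.022, 0.01, 1.0], [0.002, -1.0, 0.01]]
rotvec [-0.0098 -0.0037  0.0024] d_tool_now cm [ 2.93 10.39 -5.43] d_tool_after_turn cm [ 2.94 10.43 -5.34]
```

```bash
python3 -m creep '[[[1.8,4,-3,-0.01,-0.004,0.002,0],[1,4,-2,0,0,0,0],[0,2,0,0,0,0,0],[0,0,0,0,0,0,0],[0,0,0,0,0,0,0]]]'; python3 - <<'E'
from h import *
plan([.4982,.2863,.06],-.018)
p,d=ctrl.grab_frame("top"); p2,d2=ctrl.grab_frame("scene")
a=cv2.resize(p[150:270,150:310],(800,600),interpolation=2); cv2.imwrite("pics/a1.png",a[:,:,::-1])
a=cv2.resize(p2[85:205,170:330],(800,600),interpolation=2); cv2.imwrite("pics/a1s.png",a[:,:,::-1])
E
```

```text
time: 3.18
position: [0.5026, 0.2851, 0.0617]
tool_rot: [0.707, -0.008, 0.01, -0.707]
contact_force: [-0.3, 0.5, 0.5]
gripper_width: 0.009
t 3.17 pos [0.5026 0.2851 0.0617] F [-0.28  0.53  0.5 ] w 0.009 q [-0.81  0.51  0.29  1.93 -0.21  0.73 -0.42]
tool axes(cols) [[1.0, 0.004, 0.025], [-0.025, -0.001, 1.0], [0.004, -1.0, -0.001]]
rotvec [ 0.0007 -0.0072  0.0038] d_tool_now cm [-0.45  0.17  0.11] d_tool_after_turn cm [-0.45  0.17  0.11]
```

View pics/a1.png

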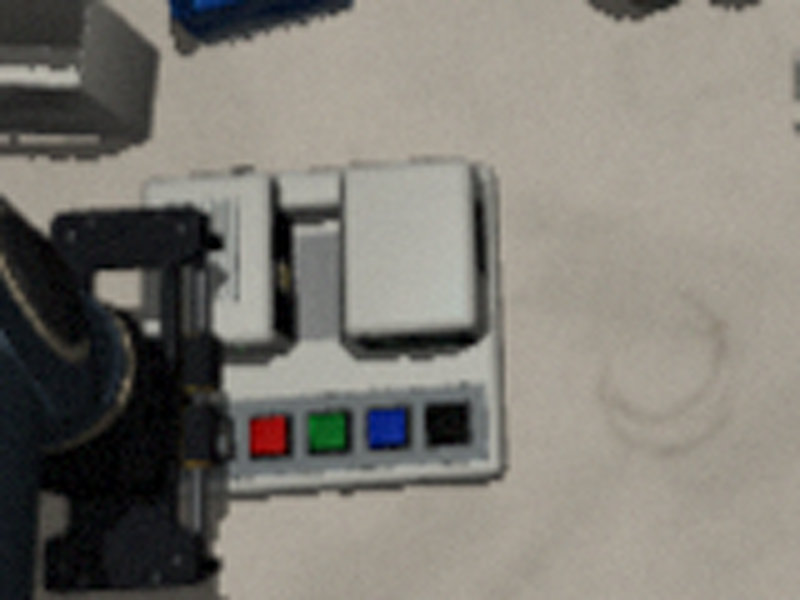

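View pics/a1s.png

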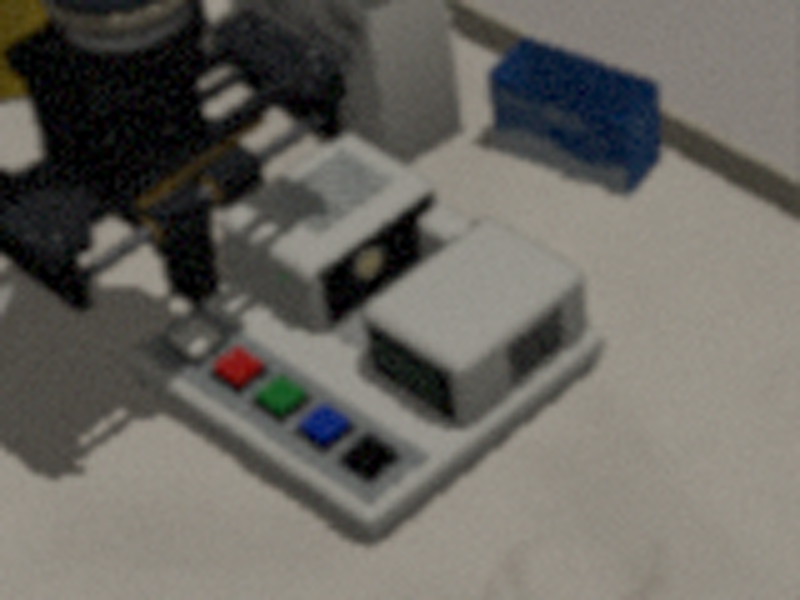

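The crops show the closed fingertip just above the white key, at (195,320) in the enlarged scene crop. Next I'll press in steps and watch the force.

```bash
python3 -m creep '[[[-0.45,0.5,0.1,0,0,0,0],[0,1.5,0,0,0,0,0],[0,0.5,0,0,0,0,0],[0,0.4,0,0,0,0,0],[0,0,0,0,0,0,0]]]'; python3 - <<'E'
from h import *
plan([.4982,.2863,.03],-.018)
E
```

```text
time: 3.9
position: [0.4983, 0.2887, 0.0329]
tool_rot: [-0.706, 0.006, -0.01, 0.708]
contact_force: [-0.8, -0.5, 2.5]
gripper_width: 0.004
t 3.9 pos [0.4983 0.2887 0.0329] F [-0.8  -0.45  2.53] w 0.004 q [-0.81  0.55  0.28  1.95 -0.23  0.67 -0.41]
tool axes(cols) [[1.0, 0.007, 0.023], [-0.023, 0.002, 1.0], [0.007, -1.0, 0.003]]
rotvec [-0.0025 -0.0046  0.0065] d_tool_now cm [-0.01  0.29 -0.24] d_tool_after_turn cm [-0.01  0.29 -0.24]
```

```bash
python3 -m creep '[[[0,0.3,0,0,0,0,0],[0,0.4,0,0,0,0,0],[0,0.4,0,0,0,0,0],[0,0.3,0,0,0,0,0],[0,0.3,0,0,0,0,0]]]'; python3 - <<'E'
from h import *
plan([.4982,.2863,.03],-.018)
E
```

```text
time: 4.53
position: [0.4984, 0.2888, 0.0301]
tool_rot: [-0.704, 0.008, -0.009, 0.71]
contact_force: [-6.9, -3.6, 22.1]
gripper_width: 0.009
t 4.53 pos [0.4984 0.2888 0.0301] F [-6.87 -3.59 22.08] w 0.009 q [-0.8   0.55  0.27  1.95 -0.24  0.66 -0.4 ]
tool axes(cols) [[1.0, 0.001, 0.024], [-0.024, 0.008, 1.0], [0.001, -1.0, 0.008]]
rotvec [-0.0077 -0.0063  0.0008] d_tool_now cm [-0.02  0.01 -0.25] d_tool_after_turn cm [-0.02  0.01 -0.25]
```

Fully down: 22 N at z = 0.030. Next I'll release it and go to the blue key.

```bash
python3 -m creep '[[[0,-2,0,0,0,0,0],[0,-2,-0.5,0,-0.006,0,0],[0,0,-5,0,0,0,0],[0,0,-4,0,0,0,0],[0,0,0,0,0,0,0]]]'; python3 - <<'E'
from h import *
plan([.4964,.1873,.045],-.018)
E
```

```text
time: 5.15
position: [0.4979, 0.1906, 0.0726]
tool_rot: [-0.704, 0.004, -0.008, 0.71]
contact_force: [-0.0, 0.1, -0.7]
gripper_width: 0.007
t 5.15 pos [0.4979 0.1906 0.0726] F [-0.01  0.08 -0.74] w 0.007 q [-0.68  0.43  0.3   2.03 -0.2   0.7  -0.26]
tool axes(cols) [[1.0, 0.005, 0.017], [-0.017, 0.009, 1.0], [0.005, -1.0, 0.009]]
rotvec [-0.0092  0.0013  0.0049] d_tool_now cm [-0.16  2.76 -0.35] d_tool_after_turn cm [-0.14  2.76 -0.33]
```

```bash
python3 -m creep '[[[-0.15,0.5,-0.3,-0.008,0,0.004,0],[0,1.5,-0.1,0,0,0,0],[0,0.9,0,0,0,0,0],[0,0.4,0,0,0,0,0],[0,0,0,0,0,0,0]]]'; python3 - <<'E'
from h import *
plan([.4964,.1873,.03],-.018)
E
```

```text
time: 5.78
position: [0.4955, 0.1899, 0.0362]
tool_rot: [-0.707, 0.004, -0.004, 0.708]
contact_force: [-0.1, -0.6, -0.1]
gripper_width: 0.003
t 5.78 pos [0.4955 0.1899 0.0362] F [-0.09 -0.6  -0.1 ] w 0.003 q [-0.66  0.49  0.28  2.05 -0.23  0.63 -0.24]
tool axes(cols) [[1.0, -0.001, 0.011], [-0.011, 0.001, 1.0], [-0.001, -1.0, 0.001]]
rotvec [-0.0012  0.0066 -0.0009] d_tool_now cm [ 0.09  0.62 -0.26] d_tool_after_turn cm [ 0.1   0.62 -0.25]
```

```bash
python3 -m creep '[[[0,0.4,-0.2,0,0,0,0],[0,0.4,0,0,0,0,0],[0,0.4,0,0,0,0,0],[0,0.4,0,0,0,0,0],[0,0.4,0,0,0,0,0]]]'; python3 - <<'E'
from h import *
plan([.4964,.1873,.03],-.018)
E
```

```text
time: 6.4
position: [0.4961, 0.1888, 0.0298]
tool_rot: [-0.704, 0.006, -0.002, 0.71]
contact_force: [-10.9, -3.8, 36.1]
gripper_width: 0.006
t 6.4 pos [0.4961 0.1888 0.0298] F [-10.92  -3.83  36.08] w 0.006 q [-0.65  0.5   0.27  2.05 -0.24  0.62 -0.23]
tool axes(cols) [[1.0, -0.005, 0.012], [-0.012, 0.009, 1.0], [-0.005, -1.0, 0.009]]
rotvec [-0.0085  0.0057 -0.0053] d_tool_now cm [ 0.03 -0.02 -0.15] d_tool_after_turn cm [ 0.03 -0.02 -0.15]
```

```bash
python3 -m creep '[[[0,-2,0,0,0,0,0],[0,-2,-0.2,-0.006,0.004,-0.004,0],[0,0,-2,0,0,0,0],[0,0,-1.4,0,0,0,0],[0,0,0,0,0,0,0]]]'; python3 - <<'E'
from h import *
plan([.4958,.1543,.036],-.018)
E
```

```text
time: 7.02
position: [0.4958, 0.1478, 0.0709]
tool_rot: [-0.706, 0.007, -0.007, 0.708]
contact_force: [-1.0, -0.7, -0.4]
gripper_width: -0.001
t 7.03 pos [0.4958 0.1478 0.0709] F [-1.01 -0.75 -0.41] w -0.001 q [-0.62  0.42  0.31  2.06 -0.2   0.69 -0.2 ]
tool axes(cols) [[1.0, -0.0, 0.019], [-0.019, 0.002, 1.0], [-0.0, -1.0, 0.002]]
rotvec [-0.0022 -0.0009 -0.0002] d_tool_now cm [-0.01  3.49  0.64] d_tool_after_turn cm [-0.01  3.49  0.65]
```

```bash
python3 -m creep '[[[0,0.5,0.6,0,0,0,0],[0,1.5,0,0,0,0,0],[0,1.2,0,0,0,0,0],[0,0.4,0,0,0,0,0],[0,0.2,0,0,0,0,0]]]'; python3 - <<'E'
from h import *
plan([.4958,.1543,.03],-.018)
E
```

```text
time: 7.65
position: [0.4953, 0.1551, 0.0299]
tool_rot: [-0.706, 0.008, -0.005, 0.708]
contact_force: [-7.1, -2.0, 32.8]
gripper_width: 0.005
t 7.65 pos [0.4953 0.1551 0.0299] F [-7.13 -2.04 32.81] w 0.005 q [-0.6   0.49  0.28  2.08 -0.23  0.61 -0.18]
tool axes(cols) [[1.0, -0.004, 0.017], [-0.017, 0.002, 1.0], [-0.004, -1.0, 0.002]]
rotvec [-0.0019  0.0006 -0.0038] d_tool_now cm [ 0.06 -0.01 -0.08] d_tool_after_turn cm [ 0.06 -0.01 -0.08]
```

```bash
python3 -m creep '[[[0,-2,0,0,0,0,0],[0,-4,0,0,0,0,0],[0,-4,-3,0,0,0,0],[0,0,-6,0,-0.021,0,0],[0,0,-6,0,0,0,0.55]]]'; python3 - <<'E'
from h import *
plan([.482,-.2838,.13],-.039)
p,d=ctrl.grab_frame("scene"); p2=cv2.resize(p[105:195,190:300],(733,600),interpolation=2); cv2.imwrite("pics/k2.png",p2[:,:,::-1])
E
```

```text
time: 8.28
position: [0.4962, 0.0076, 0.1326]
tool_rot: [-0.706, -0.006, 0.007, 0.708]
contact_force: [0.7, 0.6, -0.5]
gripper_width: 0.056
t 8.28 pos [0.4962 0.0076 0.1326] F [ 0.71  0.6  -0.51] w 0.056 q [-0.42  0.3   0.39  2.06 -0.16  0.81  0.08]
tool axes(cols) [[1.0, -0.002, -0.017], [0.017, 0.003, 1.0], [-0.002, -1.0, 0.003]]
rotvec [-0.0034  0.0565 -0.0016] d_tool_now cm [ -1.93   0.16 -29.11] d_tool_after_turn cm [ -0.28   0.26 -29.18]
```

View pics/k2.png

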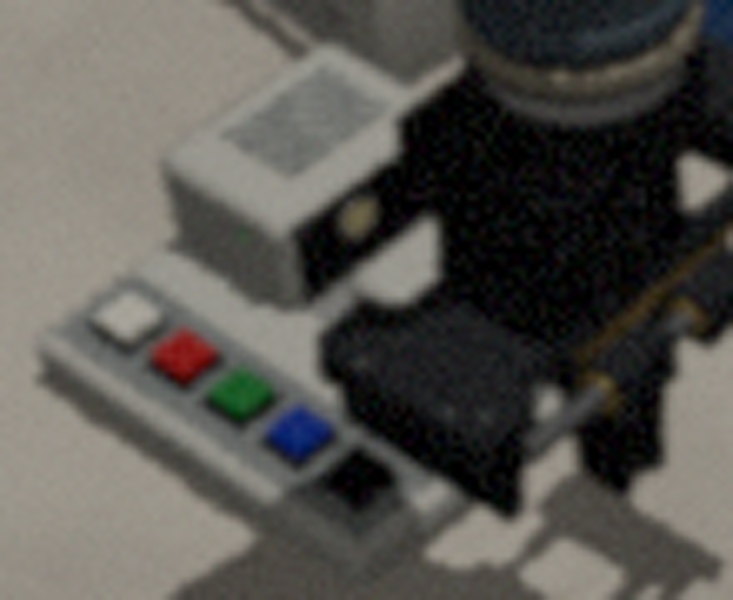

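The keys show as released. Moving to above the rack.

```bash
python3 -m creep '[[[0,0,-5.5,0,0.056,0,0.55],[0,0,-6,0,0,0,0.55],[0,0,-6,0,0,0,0.55],[0,0,-6,0,0,0,0.55],[0,0,-4,0,0,0,0.55]]]'; python3 - <<'E'
from h import *
plan([.482,-.2838,.10],-.039)
E
```

```text
time: 8.95
position: [0.4857, -0.2789, 0.1327]
tool_rot: [0.707, -0.017, 0.017, -0.707]
contact_force: [0.1, 0.1, 0.1]
gripper_width: 0.537
t 8.95 pos [ 0.4857 -0.2789  0.1327] F [0.12 0.08 0.09] w 0.537 q [ 0.08  0.41  0.48  1.93 -0.24  0.87  0.63]
tool axes(cols) [[0.999, 0.001, 0.049], [-0.049, -0.0, 0.999], [0.001, -1.0, -0.0]]
rotvec [ 0.0002 -0.0096  0.0009] d_tool_now cm [-0.35  3.27 -0.5 ] d_tool_after_turn cm [-0.35  3.27 -0.5 ]
```

```bash
python3 -m creep '[[[-0.35,1,-0.5,0,-0.01,0,0.55],[0,1,0,0,0,0,0.55],[0,0.7,0,0,0,0,0.55],[0,0,0,0,0,0,0.55],[0,0,0,0,0,0,0.55]]]'; python3 - <<'E'
from h import *
plan([.482,-.2838,.028],-.039)
p,d=ctrl.grab_frame("top"); p2,d2=ctrl.grab_frame("scene"); np.savez("f1.npz",p=p,d=d,p2=p2,d2=d2)
a=cv2.resize(p[170:280,330:470],(763,600),interpolation=2); cv2.imwrite("pics/b1.png",a[:,:,::-1])
a=cv2.resize(p2[200:310,310:460],(800,586),interpolation=2); cv2.imwrite("pics/b1s.png",a[:,:,::-1])
E
```

```text
time: 9.57
position: [0.4818, -0.2816, 0.1027]
tool_rot: [-0.706, 0.014, -0.013, 0.708]
contact_force: [0.6, -0.2, -0.5]
gripper_width: 0.551
t 9.57 pos [ 0.4818 -0.2816  0.1027] F [ 0.61 -0.21 -0.5 ] w 0.551 q [ 0.1   0.44  0.46  1.95 -0.27  0.81  0.67]
tool axes(cols) [[0.999, -0.001, 0.038], [-0.038, 0.002, 0.999], [-0.001, -1.0, 0.002]]
rotvec [-0.002   0.0014 -0.0015] d_tool_now cm [ 0.04  7.47 -0.23] d_tool_after_turn cm [ 0.03  7.47 -0.22]
```

View pics/b1.png

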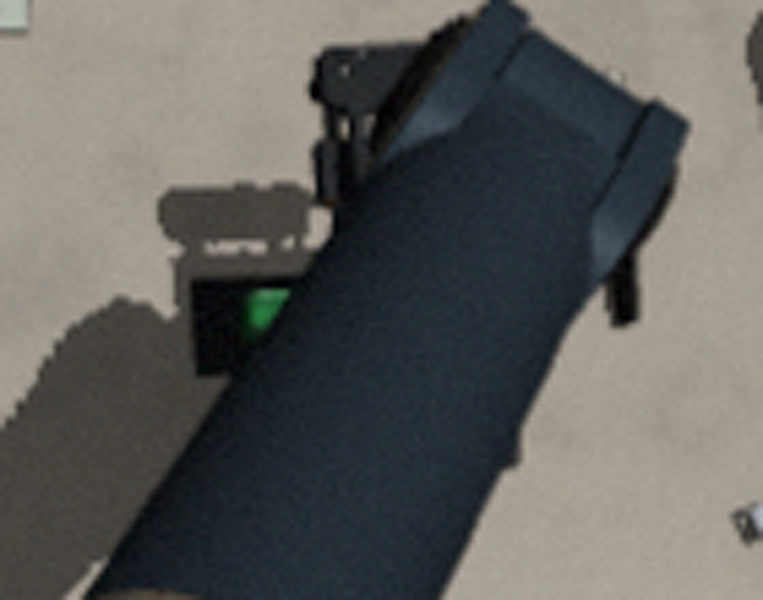

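View pics/b1s.png

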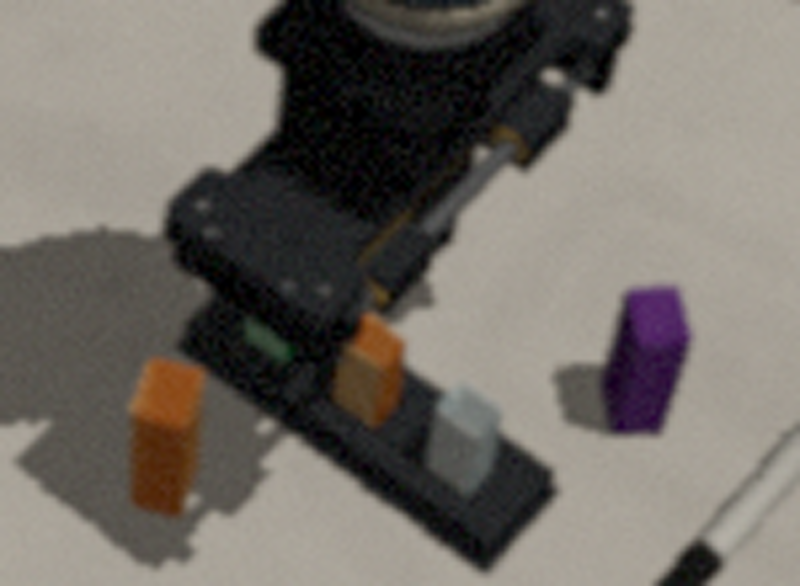

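```bash
python3 -m creep '[[[0,0.5,-0.25,0,0,0,0.55],[0,1,-0.1,0,0,0,0.55],[0,1,0,0,0,0,0.55],[0,0.3,0,0,0,0,0.55],[0,0,0,0,0,0,0.55]]]'; python3 - <<'E'
from h import *
plan([.482,-.2838,.028],-.039)
E
```

```text
time: 10.3
position: [0.4816, -0.2855, 0.0728]
tool_rot: [-0.706, 0.014, -0.013, 0.708]
contact_force: [-0.2, -0.6, -0.7]
gripper_width: 0.546
t 10.3 pos [ 0.4816 -0.2855  0.0728] F [-0.22 -0.58 -0.66] w 0.546 q [ 0.13  0.49  0.44  1.97 -0.3   0.75  0.7 ]
tool axes(cols) [[0.999, -0.001, 0.038], [-0.038, 0.002, 0.999], [-0.001, -1.0, 0.002]]
rotvec [-0.0018  0.001  -0.0013] d_tool_now cm [0.04 4.48 0.17] d_tool_after_turn cm [0.04 4.48 0.17]
```

```bash
python3 -m creep '[[[0.04,1,0.15,0,0,0,0.55],[0,1.3,0,0,0,0,0.55],[0,1.3,0,0,0,0,0.55],[0,0.6,0,0,0,0,0.55],[0,0,0,0,0,0,0.55]]]'; python3 - <<'E'
from h import *
plan([.482,-.2838,.028],-.039)
p2,d2=ctrl.grab_frame("scene")
a=cv2.resize(p2[200:310,310:460],(800,586),interpolation=2); cv2.imwrite("pics/b2s.png",a[:,:,::-1])
E
```

```text
time: 10.92
position: [0.4818, -0.2836, 0.0274]
tool_rot: [-0.706, 0.014, -0.013, 0.708]
contact_force: [0.3, 0.4, 0.2]
gripper_width: 0.547
t 10.93 pos [ 0.4818 -0.2836  0.0274] F [0.32 0.4  0.16] w 0.547 q [ 0.16  0.56  0.4   1.99 -0.34  0.66  0.73]
tool axes(cols) [[0.999, -0.002, 0.038], [-0.038, 0.002, 0.999], [-0.002, -1.0, 0.002]]
rotvec [-0.0021  0.0011 -0.0019] d_tool_now cm [ 0.02 -0.06 -0.01] d_tool_after_turn cm [ 0.02 -0.06 -0.01]
```

View pics/b2s.png

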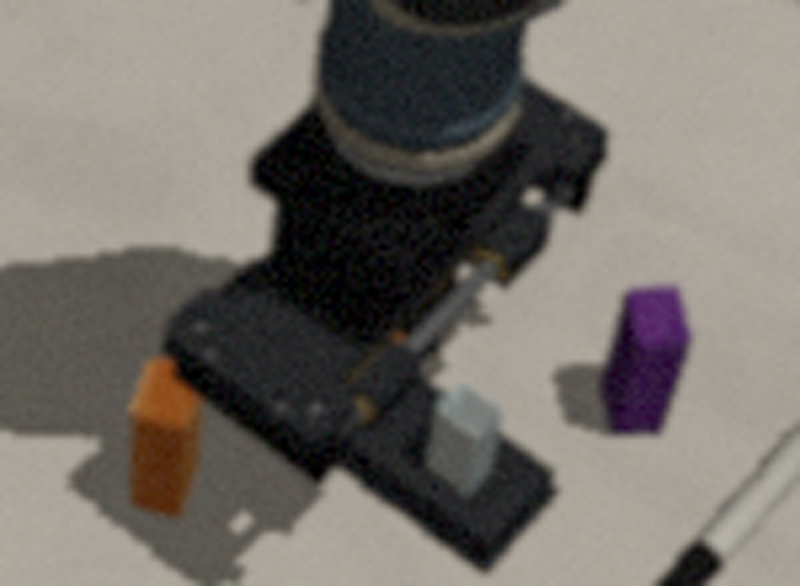

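The fingers straddle the amber block, with its top just visible at (398,340) in the crop. Now closing.

```bash
python3 -m creep '[[[0,0,0,0,0,0,0.35],[0,0,0,0,0,0,0.15],[0,0,0,0,0,0,0.1],[0,0,0,0,0,0,0.1],[0,0,0,0,0,0,0.1]]]' 15; python3 - <<'E'
from h import *
plan([.482,-.2838,.028],-.039)
E
```

```text
time: 11.6
position: [0.4825, -0.2841, 0.0288]
tool_rot: [-0.707, 0.013, -0.013, 0.707]
contact_force: [0.8, 0.8, -0.2]
gripper_width: 0.206
t 11.6 pos [ 0.4825 -0.2841  0.0288] F [ 0.76  0.81 -0.16] w 0.206 q [ 0.16  0.55  0.4   1.99 -0.34  0.66  0.73]
tool axes(cols) [[0.999, 0.0, 0.038], [-0.038, 0.001, 0.999], [0.0, -1.0, 0.001]]
rotvec [-0.0013  0.0011  0.0001] d_tool_now cm [-0.05  0.08  0.03] d_tool_after_turn cm [-0.05  0.08  0.03]
```

```bash
python3 -m creep '[[[0,-1,0,0,0,0,0.1],[0,-1.5,0,0,0,0,0.1],[0,-2,0,0,0,0,0.1],[0,-3,0,0,0,0,0.1],[0,-3,0,0,0,0,0.1]]]' 25; python3 - <<'E'
from h import *
plan([.482,-.2838,.15],-.018)
p2,d2=ctrl.grab_frame("scene")
a=cv2.resize(p2[180:310,310:460],(692,600),interpolation=2); cv2.imwrite("pics/b3s.png",a[:,:,::-1])
E
```

```text
time: 12.22
position: [0.4816, -0.284, 0.1386]
tool_rot: [-0.706, 0.014, -0.013, 0.708]
contact_force: [-0.2, -0.3, -0.7]
gripper_width: 0.206
t 12.22 pos [ 0.4816 -0.284   0.1386] F [-0.16 -0.3  -0.67] w 0.206 q [ 0.08  0.4   0.48  1.92 -0.24  0.88  0.65]
tool axes(cols) [[0.999, -0.002, 0.038], [-0.038, 0.002, 0.999], [-0.002, -1.0, 0.002]]
rotvec [-0.002  -0.0204 -0.0018] d_tool_now cm [ 0.04 -1.14  0.02] d_tool_after_turn cm [ 0.04 -1.14  0.02]
```

View pics/b3s.png

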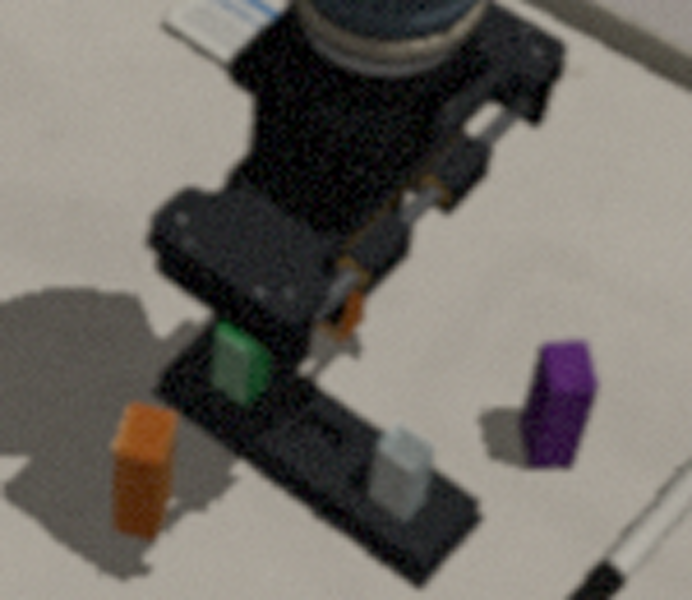

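```bash
python3 -m creep '[[[0,-1.5,2,0,0,0,0.1],[0.5,-1,4,0,-0.02,0,0.1],[1,0,5,0,0,0,0.1],[1,0,6,0,0,0,0.1],[1,0,6,0,0,0,0.1]]]'; python3 - <<'E'
from h import *
plan([.582,.2190,.16],-.018)
E
```

```text
time: 12.9
position: [0.5271, -0.0581, 0.176]
tool_rot: [0.709, -0.005, 0.018, -0.705]
contact_force: [1.2, -0.1, -0.4]
gripper_width: 0.203
t 12.9 pos [ 0.5271 -0.0581  0.176 ] F [ 1.18 -0.06 -0.41] w 0.203 q [-0.33  0.28  0.43  1.96 -0.14  0.91  0.14]
tool axes(cols) [[0.999, 0.018, 0.033], [-0.032, -0.005, 0.999], [0.018, -1.0, -0.005]]
rotvec [ 0.0046 -0.0145  0.018 ] d_tool_now cm [ 4.56  1.56 27.88] d_tool_after_turn cm [ 4.99  1.6  27.8 ]
```

```bash
python3 -m creep '[[[1,0,6,0.005,-0.014,0.015,0.1],[1,0,6,0,0,0,0.1],[1,0,6,0,0,0,0.1],[1,0,5,0,0,0,0.1],[0.5,0,2,0,0,0,0.1]]]'; python3 - <<'E'
from h import *
plan([.582,.2190,.16],-.018)
E
```

```text
time: 13.52
position: [0.5789, 0.2028, 0.1823]
tool_rot: [-0.706, 0.001, -0.008, 0.708]
contact_force: [-0.6, -0.7, -0.8]
gripper_width: 0.205
t 13.53 pos [0.5789 0.2028 0.1823] F [-0.62 -0.67 -0.76] w 0.205 q [-0.66  0.41  0.33  1.76 -0.16  0.99 -0.28]
tool axes(cols) [[1.0, 0.011, 0.013], [-0.013, 0.004, 1.0], [0.011, -1.0, 0.004]]
rotvec [-0.0041  0.0047  0.0106] d_tool_now cm [0.26 2.24 1.61] d_tool_after_turn cm [0.28 2.23 1.63]
```

```bash
python3 -m creep '[[[0.3,1,1.5,-0.004,0.005,0.01,0.1],[0,0.8,0,0,0,0,0.1],[0,0.4,0,0,0,0,0.1],[0,0,0,0,0,0,0.1],[0,0,0,0,0,0,0.1]]]'; python3 - <<'E'
from h import *
plan([.582,.2190,.12],-.018)
p,d=ctrl.grab_frame("top"); p2,d2=ctrl.grab_frame("scene"); np.savez("f2.npz",p=p,d=d,p2=p2,d2=d2)
a=cv2.resize(p[150:270,150:310],(800,600),interpolation=2); cv2.imwrite("pics/c1.png",a[:,:,::-1])
a=cv2.resize(p2[75:195,180:300],(600,600),interpolation=2); cv2.imwrite("pics/c1s.png",a[:,:,::-1])
E
```

```text
time: 14.15
position: [0.5825, 0.2121, 0.1592]
tool_rot: [0.708, -0.009, 0.009, -0.706]
contact_force: [0.1, -0.3, -0.5]
gripper_width: 0.206
t 14.15 pos [0.5825 0.2121 0.1592] F [ 0.12 -0.34 -0.51] w 0.206 q [-0.66  0.45  0.33  1.75 -0.17  0.97 -0.29]
tool axes(cols) [[1.0, -0.001, 0.026], [-0.026, -0.004, 1.0], [-0.001, -1.0, -0.004]]
rotvec [ 0.004  -0.0078 -0.0009] d_tool_now cm [-0.06  3.92  0.7 ] d_tool_after_turn cm [-0.06  3.92  0.69]
```

View pics/c1.png

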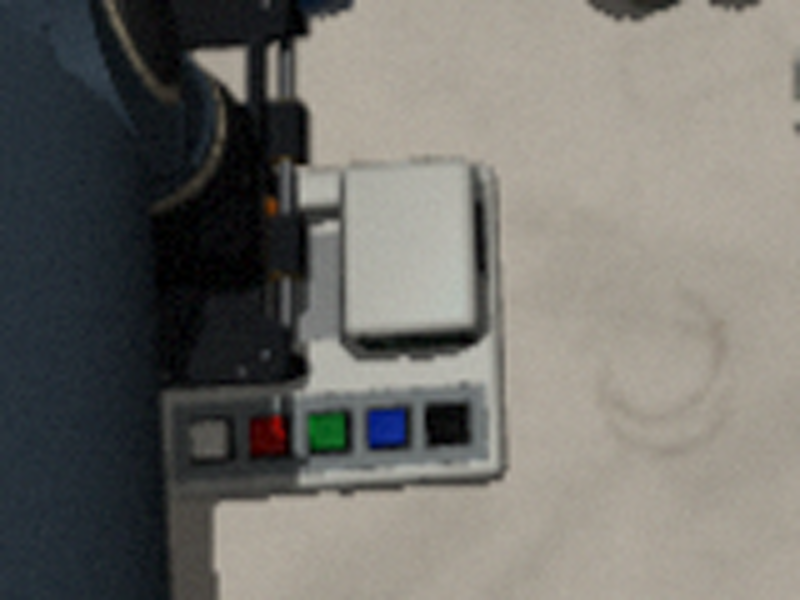

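View pics/c1s.png

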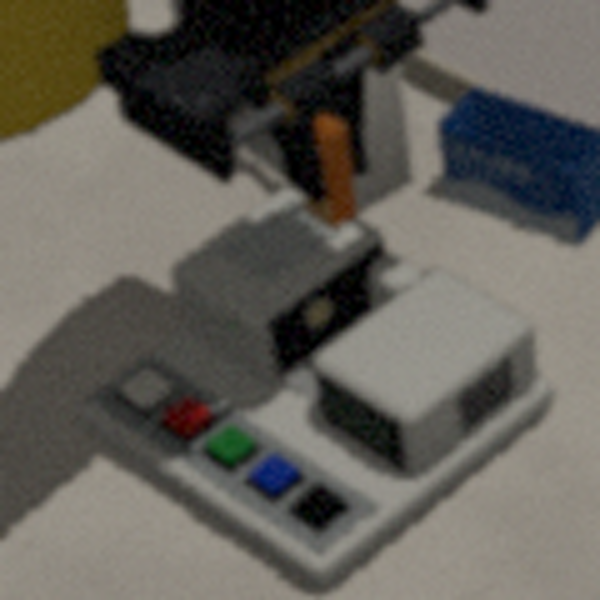

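```bash
cat > m.py <<'E'
from h import *
def amber(p2,d2,box):
    c=ctrl.camera_params("scene"); C=cloud(c,d2); p=p2.astype(int); r,g,b=p[...,0],p[...,1],p[...,2]
    m=(r>1.35*g)&(g>1.15*b)&(r>70)
    m&=(abs(C[...,0]-box[0])<.035)&(abs(C[...,1]-box[1])<.035)&(d2>0)
    return m,C
E
python3 - <<'E'
from m import *
f=np.load("f2.npz"); m,C=amber(f["p2"],f["d2"],[.582,.212])
P=C[m]; print(m.sum(),np.round(np.percentile(P,[5,50,95],axis=0),4)); v,u=np.nonzero(m); print(u.min(),u.max(),v.min(),v.max())
# fit plane y = a + b x + c z for points with interior mask
mi=cv2.erode(m.astype(np.uint8),np.ones((3,3)))>0; Q=C[mi]; print(mi.sum())
A=np.c_[np.ones(len(Q)),Q[:,0]-.582,Q[:,2]-.16]; print(np.linalg.lstsq(A,Q[:,1],rcond=None)[0], np.median(Q,0))
E
```

```text
106 [[0.5749 0.199  0.143 ]
 [0.5834 0.2022 0.1694]
 [0.5906 0.2116 0.1932]]
243 250 98 119
43
[0.20122263 0.45563018 0.05582166] [0.58338735 0.20206394 0.1787756 ]
```

```bash
python3 -m creep '[[[-0.05,0.5,0.7,0.004,-0.008,-0.001,0.1],[0,1.5,0,0,0,0,0.1],[0,1,0,0,0,0,0.1],[0,0.5,0,0,0,0,0.1],[0,0,0,0,0,0,0.1]]]'; python3 - <<'E'
from m import *
plan([.582,.2190,.059],-.018)
p2,d2=ctrl.grab_frame("scene"); np.savez("f3.npz",p2=p2,d2=d2)
a=cv2.resize(p2[85:185,190:290],(700,700),interpolation=2)[:600]; cv2.imwrite("pics/c2s.png",a[:,:,::-1])
E
```

```text
time: 14.88
position: [0.5816, 0.2202, 0.1212]
tool_rot: [-0.707, 0.006, -0.005, 0.707]
contact_force: [0.4, -0.3, 0.1]
gripper_width: 0.208
t 14.88 pos [0.5816 0.2202 0.1212] F [ 0.43 -0.34  0.14] w 0.208 q [-0.66  0.49  0.31  1.78 -0.19  0.9  -0.28]
tool axes(cols) [[1.0, -0.001, 0.016], [-0.016, 0.0, 1.0], [-0.001, -1.0, 0.0]]
rotvec [-0.0002  0.0018 -0.0008] d_tool_now cm [ 0.05  6.22 -0.12] d_tool_after_turn cm [ 0.04  6.22 -0.12]
```

View pics/c2s.png

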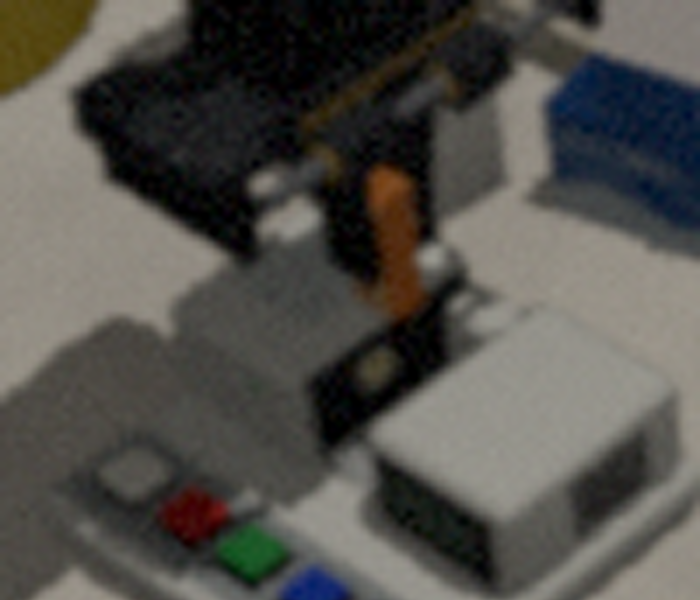

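```bash
cat >> m.py <<'E'
def wire(img,c,pos,yaw,box,k,u0,v0,col):
    x0,x1,y0,y1,z0,z1=box; cs,sn=np.cos(yaw),np.sin(yaw)
    V=[(x,y,z) for x in(x0,x1) for y in(y0,y1) for z in(z0,z1)]
    q=[]
    for x,y,z in V:
        W=[pos[0]+cs*x-sn*y,pos[1]+sn*x+cs*y,pos[2]+z]; uv=proj(c,W); q.append(tuple(int(round(a)) for a in ((uv[0]-u0+.5)*k-.5,(uv[1]-v0+.5)*k-.5)))
    for i in range(8):
        for j in(1,2,4):
            if not i&j: cv2.line(img,q[i],q[i|j],col,1,cv2.LINE_AA)
def overlay(n,p,u0,v0,w,h,k,tcp,name,ph=(.557,.2192,0,-.018),hz=.022):
    c=ctrl.camera_params(n); a=np.ascontiguousarray(cv2.resize(p[v0:v0+h,u0:u0+w],(w*k,h*k),interpolation=2)[:,:,::-1])
    for b in((-.015,.083,.018,.092,.026,.074),(-.015,.083,-.092,-.018,.026,.074),(-.09,.09,-.095,.095,0.015,.026)): wire(a,c,ph[:3],ph[3],b,k,u0,v0,(255,255,0))
    wire(a,c,[tcp[0],tcp[1],tcp[2]-hz],ph[3],(-.009,.009,-.011,.011,0,.056),k,u0,v0,(255,0,255))
    cv2.imwrite(f"pics/{name}.png",a)
E
python3 - <<'E'
from m import *
f=np.load("f3.npz"); overlay("scene",f["p2"],190,85,100,85,7,[.5816,.2202,.1212],"ov1")
f=np.load("f0.npz"); overlay("scene",f["p2"],190,95,110,95,6,[.582,.2190,.059],"ov0s"); overlay("top",f["p"],165,165,100,100,6,[.582,.2190,.059],"ov0t")
E
```

```text
(no output)
```

View pics/ov1.png

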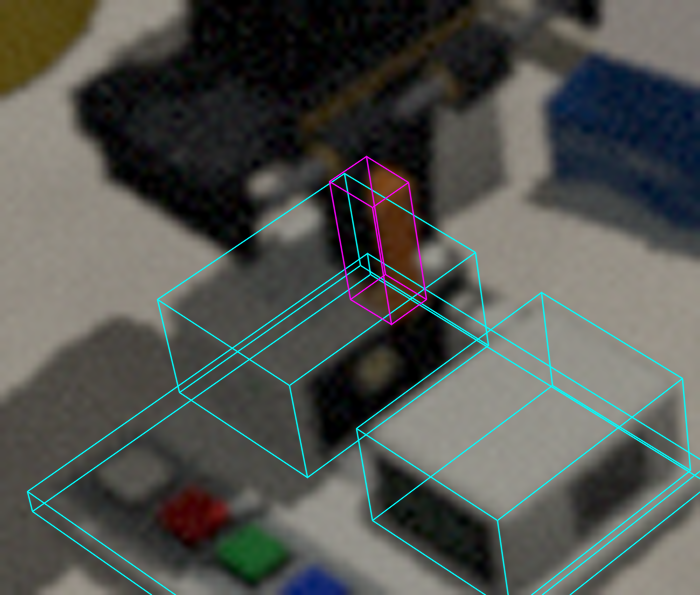

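View pics/ov0s.png

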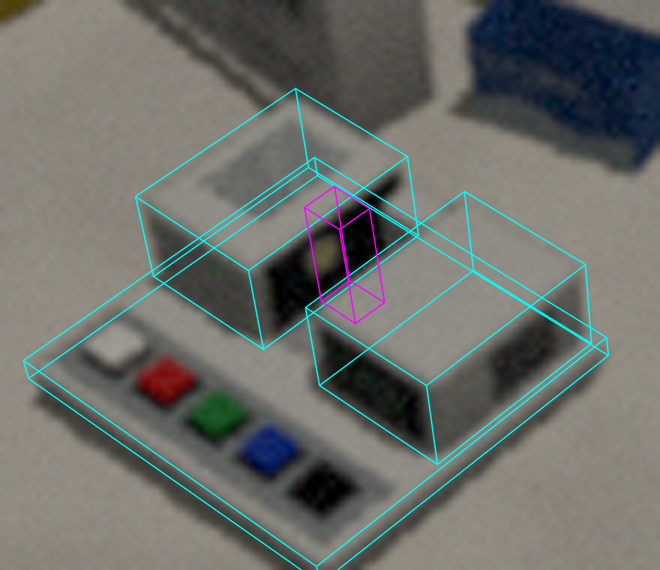

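View pics/ov0t.png

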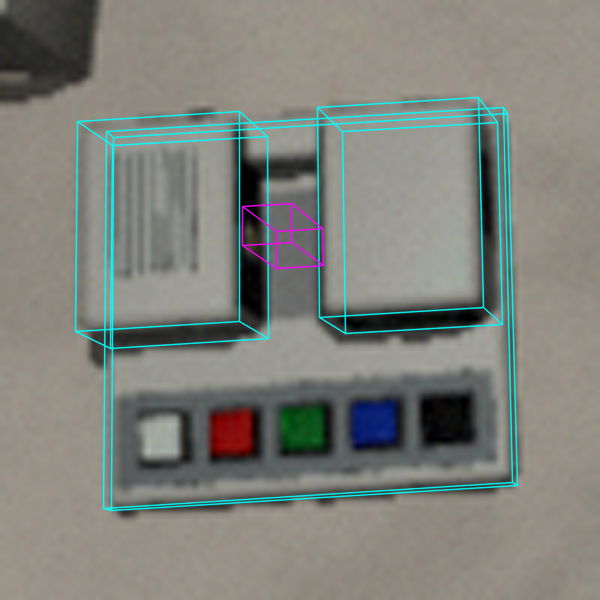

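```bash
cat > e.py <<'E'
from m import *
from scipy.optimize import minimize
from scipy.ndimage import map_coordinates
def seg(a,b,n=60):
    t=np.linspace(.06,.94,n)[:,None]; return np.asarray(a)*(1-t)+np.asarray(b)*t
T=.074
L=(-.015,.083,.018,.092); Rr=(-.015,.083,-.092,-.018)
def top(b,skip=()):
    x0,x1,y0,y1=b; e={"f":seg((x0,y0,T),(x0,y1,T)),"b":seg((x1,y0,T),(x1,y1,T)),"r":seg((x0,y0,T),(x1,y0,T)),"l":seg((x0,y1,T),(x1,y1,T))}
    return [v for k,v in e.items() if k not in skip]
deck=[seg((-.09,-.095,.026),(-.09,.095,.026)),seg((-.09,-.095,.026),(.09,-.095,.026)),seg((-.09,.095,.026),(-.03,.095,.026))]
keys=[]
for k in(.033,0,-.033,.066):
    for s in((-.07,k-.01,-.07,k+.01),(-.05,k-.01,-.05,k+.01),(-.07,k-.01,-.05,k-.01),(-.07,k+.01,-.05,k+.01)): keys.append(seg((s[0],s[1],.035),(s[2],s[3],.035),12))
def fit(n,p,segs,g0,sig=1.0):
    c=ctrl.camera_params(n); im=cv2.GaussianBlur(p.astype(np.float32),(0,0),sig)
    G=0
    for ch in range(3):
        gx=cv2.Sobel(im[...,ch],cv2.CV_32F,1,0);gy=cv2.Sobel(im[...,ch],cv2.CV_32F,0,1); G=np.maximum(G,np.hypot(gx,gy))
    G=np.minimum(G,np.percentile(G,99.0))
    S=np.concatenate(segs)
    def cost(q):
        cs,sn=np.cos(q[2]),np.sin(q[2]); W=np.c_[q[0]+cs*S[:,0]-sn*S[:,1],q[1]+sn*S[:,0]+cs*S[:,1],S[:,2]]
        P=W@c["R"].T+c["t"]; u=c["fx"]*P[:,0]/P[:,2]+c["cx"]; v=c["fy"]*P[:,1]/P[:,2]+c["cy"]
        return -map_coordinates(G,[v,u],order=1).mean()
    best=None
    for dx in(-.004,0,.004):
        for dy in(-.004,0,.004):
            r=minimize(cost,np.array(g0)+[dx,dy,0],method="Nelder-Mead",options=dict(initial_simplex=np.array(g0)+[dx,dy,0]+np.array([[0,0,0],[.003,0,0],[0,.003,0],[0,0,.02]]),xatol=1e-5,fatol=1e-4))
            if best is None or r.fun<best.fun: best=r
    return best.x,best.fun
E
python3 - <<'E'
from e import *
f=np.load("f0.npz"); g=(.557,.2192,-.018)
for n,p in(("top",f["p"]),("scene",f["p2"])):
  for nm,s in(("towers",top(L)+top(Rr)),("deck",deck),("keys",keys),("all",top(L)+top(Rr)+deck+keys)):
    print(n,nm,np.round(fit(n,p,s,g)[0],4))
# rack check
rk=[seg((-.023,-.08,.02),(-.023,.08,.02)),seg((.023,-.08,.02),(.023,.08,.02)),seg((-.023,-.08,.02),(.023,-.08,.02)),seg((-.023,.08,.02),(.023,.08,.02))]
bl=[]
for k in(-.048,0,.048):
    a=[(-.009,k-.011,.062),(.009,k-.011,.062),(.009,k+.011,.062),(-.009,k+.011,.062)]
    bl+= [seg(a[i],a[(i+1)%4],12) for i in range(4)]
for n,p in(("top",f["p"]),("scene",f["p2"])):
    for nm,s in(("rack",rk),("blocks",bl),("both",rk+bl)): print(n,nm,np.round(fit(n,p,s,(.482,-.2838,-.039))[0],4))
E
```

```text
top towers [ 0.5592  0.2219 -0.0049]
top deck [ 0.5523  0.2162 -0.0099]
top keys [ 0.5578  0.2204 -0.0081]
top all [0.5592 0.2213 0.0048]
scene towers [ 0.5555  0.2149 -0.0014]
scene deck [ 0.556   0.2149 -0.0139]
scene keys [ 0.554   0.2126 -0.0346]
scene all [ 0.5556  0.2149 -0.0058]
top rack [ 0.479  -0.2787 -0.0739]
top blocks [ 0.4913 -0.2828 -0.0287]
top both [ 0.4801 -0.2795 -0.045 ]
scene rack [ 0.4715 -0.2881 -0.026 ]
scene blocks [ 0.4807 -0.2843 -0.0504]
scene both [ 0.4815 -0.2878 -0.0459]
```

```bash
cat > w.py <<'E'
from m import *
def walls(C,yaw=-.018,o=(.557,.2192)):
    cs,sn=np.cos(yaw),np.sin(yaw); X=C[...,0]-o[0];Y=C[...,1]-o[1]; u=cs*X+sn*Y; v=-sn*X+cs*Y; z=C[...,2]
    def rep(nm,m,val,nom,other):
        a=val[m]
        if len(a)<8: print(nm,len(a));return
        b=np.polyfit(other[m],a,1)[0]
        print(nm,len(a),"off mm",np.round((np.median(a)-nom)*1000,2),"sd",np.round(a.std()*1000,2),"slope",round(b,3))
    zw=(z>.034)&(z<.067)
    rep("Ltower front",zw&(abs(u+.015)<.008)&(v>.026)&(v<.084),u,-.015,v)
    rep("Rtower front",zw&(abs(u+.015)<.008)&(v<-.026)&(v>-.084),u,-.015,v)
    rep("Rtower right",zw&(abs(v+.092)<.008)&(u>-.005)&(u<.075),v,-.092,u)
    rep("Ltower inner",zw&(abs(v-.018)<.008)&(u>-.01)&(u<.06),v,.018,u)
    rep("deck front",(z>.005)&(z<.02)&(abs(u+.09)<.008)&(abs(v)<.085),u,-.09,v)
    rep("deck right",(z>.005)&(z<.02)&(abs(v+.095)<.008)&(abs(u)<.08),v,-.095,u)
E
python3 - <<'E'
from w import *
for n in("top","scene"):
    print(n); walls(np.load(f"cl_{n}.npy"))
for n,k in(("scene","f2.npz"),("scene","f3.npz")):
    f=np.load(k); print(k); walls(cloud(ctrl.camera_params(n),f["d2"]))
E
```

```text
top
Ltower front 49 off mm 1.6 sd 0.46 slope -0.003
Rtower front 62 off mm -0.37 sd 1.51 slope -0.014
Rtower right 65 off mm 0.61 sd 0.62 slope 0.005
Ltower inner 91 off mm 0.56 sd 0.96 slope 0.004
deck front 40 off mm 2.18 sd 2.18 slope -0.017
deck right 45 off mm 0.78 sd 1.52 slope 0.002
scene
Ltower front 126 off mm -0.32 sd 1.33 slope -0.01
Rtower front 133 off mm -2.12 sd 1.54 slope -0.019
Rtower right 211 off mm 0.63 sd 1.45 slope 0.01
Ltower inner 191 off mm -0.07 sd 1.85 slope 0.008
deck front 105 off mm 0.32 sd 1.42 slope -0.005
deck right 137 off mm 0.85 sd 1.43 slope 0.007
f2.npz
Ltower front 119 off mm -0.14 sd 1.28 slope -0.001
Rtower front 133 off mm -2.34 sd 1.87 slope -0.014
Rtower right 211 off mm 0.52 sd 1.57 slope -0.003
Ltower inner 197 off mm 0.16 sd 1.81 slope 0.001
deck front 111 off mm 0.33 sd 1.89 slope -0.013
deck right 145 off mm 0.34 sd 1.51 slope 0.004
f3.npz
Ltower front 116 off mm -0.17 sd 1.18 slope -0.011
Rtower front 126 off mm -2.17 sd 1.56 slope -0.007
Rtower right 205 off mm 0.32 sd 1.57 slope 0.01
Ltower inner 193 off mm 0.14 sd 1.74 slope 0.002
deck front 107 off mm 0.19 sd 1.63 slope -0.014
deck right 138 off mm 0.49 sd 1.75 slope 0.009
```

```bash
python3 -m creep '[[[0.05,1,-0.1,0,-0.005,-0.001,0.1],[0,1.2,0,0,0,0,0.1],[0,0.5,0,0,0,0,0.1],[0,0,0,0,0,0,0.1],[0,0,0,0,0,0,0.1]]]'; python3 - <<'E'
from w import *
plan([.582,.2190,.059],-.012)
p2,d2=ctrl.grab_frame("scene"); np.savez("f4.npz",p2=p2,d2=d2)
m,C=amber(p2,d2,[.582,.22]); mi=cv2.erode(m.astype(np.uint8),np.ones((3,3)))>0
for M in(m,mi): print(M.sum(),np.round(np.percentile(C[M],[5,50,95],axis=0),4).tolist())
E
```

```text
time: 15.55
position: [0.5827, 0.2191, 0.093]
tool_rot: [-0.707, 0.003, -0.004, 0.707]
contact_force: [1.4, -0.1, -0.1]
gripper_width: 0.201
t 15.55 pos [0.5827 0.2191 0.093 ] F [ 1.41 -0.06 -0.13] w 0.201 q [-0.64  0.53  0.3   1.8  -0.2   0.84 -0.26]
tool axes(cols) [[1.0, 0.002, 0.011], [-0.011, 0.001, 1.0], [0.002, -1.0, 0.001]]
rotvec [-0.0007  0.0009  0.0015] d_tool_now cm [-0.08  3.4  -0.01] d_tool_after_turn cm [-0.07  3.4  -0.01]
89 [[0.5753, 0.206, 0.0757], [0.5826, 0.2086, 0.106], [0.5901, 0.2154, 0.1282]]
35 [[0.5779, 0.2054, 0.0823], [0.5824, 0.2082, 0.1102], [0.5863, 0.211, 0.1284]]
```

```bash
python3 -m creep '[[[0,1,0,0,0,0.001,0.1],[0,1.2,0,0,0,0,0.1],[0,0.8,0,0,0,0,0.1],[0,0.2,0,0,0,0,0.1],[0,0,0,0,0,0,0.1]]]'; python3 - <<'E'
from w import *
plan([.5825,.2190,.059],-.012)
p2,d2=ctrl.grab_frame("scene"); np.savez("f5.npz",p2=p2,d2=d2)
m,C=amber(p2,d2,[.582,.22]); mi=cv2.erode(m.astype(np.uint8),np.ones((3,3)))>0
for M in(m,mi): print(M.sum(),np.round(np.percentile(C[M],[5,50,95],axis=0),4).tolist())
overlay("scene",p2,190,85,100,85,7,[.5825,.2190,.059],"ov5",ph=(.557,.2196,0,-.011))
a=cv2.resize(p2[85:170,190:290],(700,595),interpolation=2); cv2.imwrite("pics/c5.png",a[:,:,::-1])
E
```

```text
time: 16.23
position: [0.5827, 0.2192, 0.0585]
tool_rot: [-0.707, 0.004, -0.004, 0.707]
contact_force: [1.0, -0.2, -1.3]
gripper_width: 0.203
t 16.23 pos [0.5827 0.2192 0.0585] F [ 0.96 -0.18 -1.3 ] w 0.203 q [-0.63  0.57  0.28  1.82 -0.22  0.78 -0.25]
tool axes(cols) [[1.0, 0.0, 0.011], [-0.011, 0.001, 1.0], [0.0, -1.0, 0.001]]
rotvec [-0.0006  0.001   0.0002] d_tool_now cm [-0.01 -0.05 -0.02] d_tool_after_turn cm [-0.01 -0.05 -0.02]
46 [[0.5776, 0.2063, 0.0679], [0.5841, 0.2092, 0.0844], [0.5926, 0.2147, 0.0933]]
17 [[0.5791, 0.2061, 0.074], [0.5834, 0.209, 0.088], [0.588, 0.2111, 0.0932]]
```

View pics/c5.png

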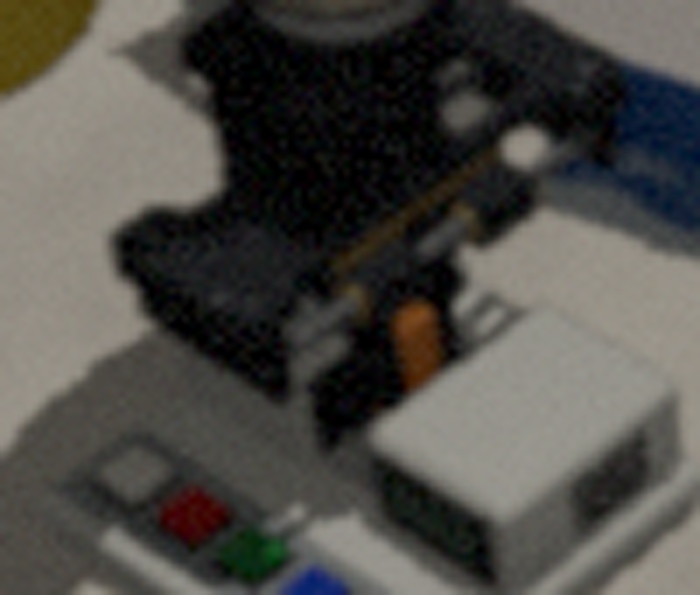

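View pics/ov5.png

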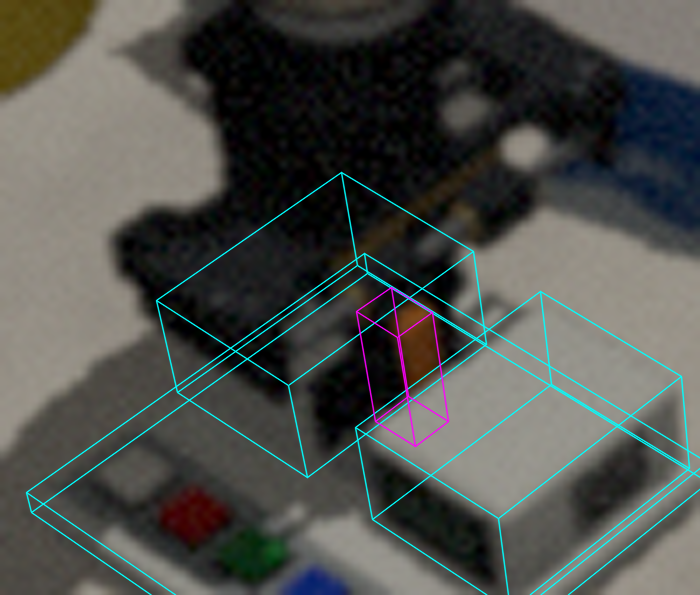

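```bash
python3 -m creep '[[[0,-0.05,0,0,0,0,0.1],[0,0,0,0,0,0,0.1],[0,0,0,0,0,0,0.1],[0,0,0,0,0,0,0.1],[0,0,0,0,0,0,0.1]]]'; python3 - <<'E'
from w import *
plan([.5825,.2190,.059],-.012)
p,d=ctrl.grab_frame("top"); p2,d2=ctrl.grab_frame("scene"); plan([.5825,.2190,.059],-.012)
m,C=amber(p2,d2,[.582,.22]); print(np.round(np.percentile(C[m],[5,50,95],axis=0),4).tolist()); walls(C)
cv2.imwrite("pics/end_t.png",p[:,:,::-1]); cv2.imwrite("pics/end_s.png",p2[:,:,::-1])
E
```

```text
time: 16.9
position: [0.5834, 0.2195, 0.0603]
tool_rot: [-0.707, 0.003, -0.005, 0.708]
contact_force: [-0.1, 0.4, -0.4]
gripper_width: 0.203
t 16.9 pos [0.5834 0.2195 0.0603] F [-0.14  0.38 -0.35] w 0.203 q [-0.63  0.57  0.28  1.82 -0.22  0.78 -0.25]
tool axes(cols) [[1.0, 0.002, 0.011], [-0.011, 0.002, 1.0], [0.002, -1.0, 0.002]]
rotvec [-0.0017  0.0011  0.0023] d_tool_now cm [-0.09  0.13 -0.05] d_tool_after_turn cm [-0.09  0.13 -0.05]
t 17.0 pos [0.5834 0.2195 0.0602] F [ 0.85 -0.02 -0.53] w 0.206 q [-0.63  0.57  0.28  1.82 -0.22  0.78 -0.25]
tool axes(cols) [[1.0, 0.002, 0.011], [-0.011, 0.002, 1.0], [0.002, -1.0, 0.002]]
rotvec [-0.0016  0.001   0.0022] d_tool_now cm [-0.09  0.12 -0.05] d_tool_after_turn cm [-0.09  0.12 -0.05]
[[0.5783, 0.2075, 0.0652], [0.5844, 0.209, 0.0848], [0.5905, 0.2134, 0.0959]]
Ltower front 90 off mm -0.39 sd 1.1 slope -0.013
Rtower front 139 off mm -2.2 sd 1.78 slope -0.018
Rtower right 213 off mm 0.42 sd 1.52 slope 0.01
Ltower inner 85 off mm 0.25 sd 1.8 slope -0.015
deck front 109 off mm 0.68 sd 1.53 slope -0.011
deck right 145 off mm 0.56 sd 1.67 slope 0.006
```

View pics/end_s.png

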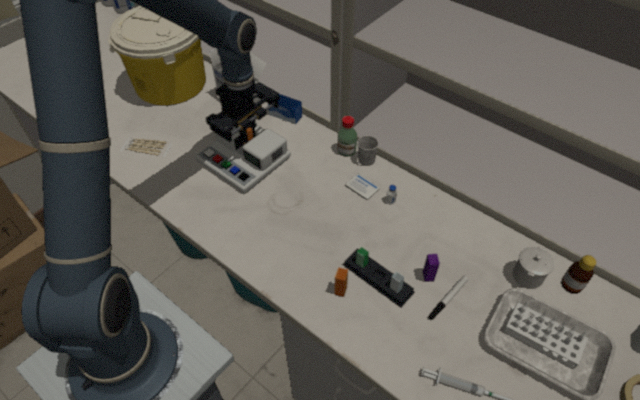

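View pics/end_t.png

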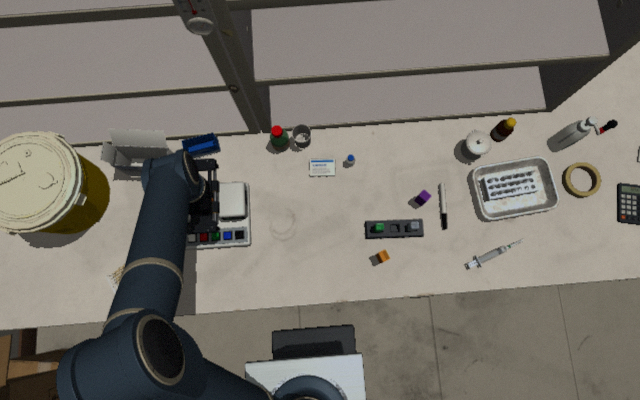

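```bash
python3 -m creep '[[[-0.1,0.1,-0.03,0,0,0.002,0.1],[0,0,0,0,0,0,0.1],[0,0,0,0,0,0,0.1],[0,0,0,0,0,0,0.1],[0,0,0,0,0,0,0.1]]]'; python3 - <<'E'
from w import *
for i in range(4):
    p2,d2=ctrl.grab_frame("scene"); s=ctrl.observe(); print(np.round(s["position"],4),np.round(s["contact_force"],2))
    m,C=amber(p2,d2,[.582,.22]); print(np.round(np.percentile(C[m],[5,50,95],axis=0),4).tolist())
plan([.5825,.2190,.059],-.012)
E
```

```text
time: 17.62
position: [0.5822, 0.2191, 0.0591]
tool_rot: [-0.707, 0.004, -0.004, 0.708]
contact_force: [0.1, 0.7, -0.9]
gripper_width: 0.208
[0.5822 0.2192 0.0591] [ 0.01  0.01 -0.09]
[[0.5769, 0.2074, 0.0658], [0.5838, 0.2102, 0.085], [0.5912, 0.2153, 0.0939]]
[0.5822 0.2191 0.0591] [ 0.48  0.49 -0.06]
[[0.5768, 0.2063, 0.068], [0.5837, 0.209, 0.0857], [0.5908, 0.2161, 0.0938]]
[0.5822 0.2191 0.0591] [ 0.48 -0.65 -1.42]
[[0.5768, 0.2068, 0.0665], [0.5834, 0.2095, 0.0842], [0.5889, 0.2151, 0.0949]]
[0.5822 0.2191 0.0591] [-0.55  0.62 -0.13]
[[0.5769, 0.2068, 0.0675], [0.584, 0.2096, 0.0867], [0.5908, 0.2165, 0.0937]]
t 17.82 pos [0.5822 0.2191 0.0591] F [-0.55  0.62 -0.13] w 0.206 q [-0.63  0.57  0.28  1.82 -0.22  0.78 -0.25]
tool axes(cols) [[1.0, -0.0, 0.011], [-0.011, 0.002, 1.0], [-0.0, -1.0, 0.002]]
rotvec [-0.0016  0.001  -0.0002] d_tool_now cm [ 0.03  0.01 -0.01] d_tool_after_turn cm [ 0.03  0.01 -0.01]
```

Pose is on target, steady and free of contact. Handing in.

```bash
python3 -c "
from cell import ctrl
print(ctrl.close_job())"
```

```text
the job is handed in; nothing more can be done
None
```

The job is handed in at about 18 s of the 58 s allowed, with the arm still holding the amber standard in the light path.

- **Keys:** I pressed lamp, then blue, then zero with the closed fingertips. Each bottomed out with the tip at z ≈ 0.030 m (22, 36 and 33 N) and was released before the next. The red and green keys were not touched.
- **Standard:** I took the smaller amber block from the rack's middle pocket, gripping it along its own x on the frosted faces. The opening read 0.206, which matches 18 mm. I lifted it straight up, carried it over and lowered it into the gap.
- **Last checks:**
  - **Pose:** the TCP was at (0.582, 0.219, 0.059), within about 0.3 mm of the target I worked out. The tilt was about 0.1°.
  - **Contact:** the measured force stayed within noise (about 1.5 N), so I saw no sign of contact.
  - **Surroundings:** the last full pictures, taken just before a final 1 mm adjustment, show the other two standards and the loose things where they were.

**Uncertainty:** the two cameras disagree by about 2 mm on where the photometer sits in x, and I aimed roughly between them. The network points and depth walls agree on y to about 2 mm. A fit to the colour edges scattered by several millimetres, so I set it aside. The block's height in the grip is known to about 1 mm.

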